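# Clamp a bent bracket in its check nest and gauge its bore

## Robot

A 6-joint arm with a two-finger parallel gripper is mounted at the origin on the work surface. World frame = base frame: x ahead of the robot, y to its left, z up, the work surface at z = 0. Lengths are in m, angles in rad, forces in N, time in s.
With the tool pointing down it reaches from about 0.35 to 0.775 m from the base axis. Payload 7.3 kg.
Tool frame: the origin (TCP) lies on the centre line of the jaws, within the pads' length; the fingertips stand 17 mm ahead of it and the grasp point (between the pads) lies 2 mm behind it (robot.tcp_to_tips is the distance from the TCP to the fingertips, in m); z points along the fingers, y is the line along which they close (so a half turn about z gives the same grasp; the last joint's range is limited). The gripper opens to 92 mm and grips with 3 to 60 N. Pads are 19 mm wide; open, the fingers measure 130 mm over their backs; the gripper's body (75 mm by 190 mm) begins 47 mm behind the grasp point.
Start: joints at [1.167, 0.342, 1.524, -0, 1.275, -0.146], TCP at [0.134, 0.508, 0.244] pointing down, gripper open.
Joint ranges: [-2.53, 2.53], [-0.77, 2.02], [0.04, 2.7], [-1, 4.14], [0.28, 2.66], [-3.11, 3.11]. Speed limits (rad/s): [2.57, 2.57, 3.14, 3.14, 3.14, 3.14].

## Interface

Orientations are given as [roll, pitch, yaw] about the fixed x, y, z axes, in that order (R = Rz(yaw) Ry(pitch) Rx(roll)).
In Python, from cell import robot gives the robot as it stands. The module is installed in compiled form; this text tells all that it offers.
- The arm moves only by the tool carry_out, never from a script. Its argument "commands" is a list of rows, each a list of 3 entries, a list of its own where there are three numbers: the shift along the tool's x, y, z in m, then the turn about the tool's z in rad, then the opening, from 0 (shut) to 1 (fully open). In form: [[[dx, dy, dz], yaw, claw], ...]. A call has 1 to 20 rows; each row shifts and turns the commanded pose from where the row before left it, along the tool's axes as they then stand; what a row does not reach is not made up. A row lasts 1/8 s, in which the tool goes at most 62.5 mm and 10.7 degrees, less where a joint would pass 70% of its speed; a pose out of reach is approached as far as the arm can. A call is refused whole if a number of a shift passes 0.0625 or a number of a turn 0.188, either way. A call with a gripper value outside its range is refused whole. The fingers move at their own pace and stop on an object; "newtons" is the grip in N (left out, the last holds). Time passes only in rows, so rows that do not move let the fingers close. It gives the time, the measured TCP pose, the force, the opening and the grip force at its end, in the units of the state.
- robot.observe(): the state, without advancing time (a new reading comes with each control period).
- robot.read_camera(name): name is "scene" or "side" or "wrist"; returns a dict with "pixels" (400x640x3 uint8, red, green, blue), "fx", "fy", "cx", "cy" (pixels), "k1" (the pictures are not rectified: a ray, as slopes to the right and down, at radius r is drawn at 1 + k1 r^2 times it, then the intrinsics apply), "view" (4x4, takes a point from world to camera coordinates); the wrist camera has in their place "T_tool_cam" (4x4, takes a point from camera to tool coordinates, whose origin is the TCP and whose axes are the flange's). Camera axes: x right, y up, looking along -z (the intrinsics and any distortion apply to the point x, -y, -z); pixel columns grow to the right and rows downward; lengths in m; the calibration is good to about 2 mm. A picture is of the moment at which its call begins: read the wrist's pose just before it. There is no depth.
- robot.hand_in(): hands the job in; it is judged then, once.
Trained networks look in a picture, given as the dict that the camera call returned (one of the last four; its "shot" number tells which), for a name from the list of things; names that differ only in an ending like _2 or _b are one class to them, and where a whole thing is asked for, a point or a joint stands for the part that bears it (a point fixed in the world has none). Each returns a list of dicts, best first, with "p" (0 to 1); they miss things now and then, are a little off and sometimes report something else, mostly with a low value. They report only what shows in the picture. A call takes as long as a camera call. They do not tell look-alikes from the thing itself.
- robot.find_in(picture, name): "at" ([column, row] in pixels, amid what is visible of it).
- robot.tip_of(picture, name): "at" ([column, row] in pixels: a listed point, or the origin of a listed thing).
The state is a dict: "time": time; "qpos": joint angles; "qvel": joint speeds; "joint_efforts": joint torques, N m; "tool_pos": TCP position; "tool_rot": TCP orientation; "contact_force": force on the tool from outside, world axes, zero at the start; "torque": the same for the moment, N m; "opening": finger opening in m; "grip_force": force on a finger pad.
Only numpy, scipy, OpenCV 4.12 (cv2) and the standard library are available. Lean on these libraries where they do the work, as an engineer would, in place of code of your own. Each camera call takes 0.05 s, during which the arm holds its last target. There are 200 camera calls.

## Task

Swing the toggle clamp over centre so that it holds the bracket down in the check nest, then check the hole in the bracket's upright flange with the double-ended plug gauge: the thin go end must go in fully, up to its shoulder, and after that the thick no-go end, pressed squarely and centrally against the hole, must refuse to enter. When done, lay the gauge back in its rest and swing the clamp fully open again, leaving the bracket seated in the nest and the other things on the bench where they are.

Things in the scene. Friction and masses are not known exactly. Their poses are not given: they have to be found in the camera images.
- clamp_handle (a joint): Angle of the toggle clamp's hand lever: 0 = fully open (lever 1.2 rad above level), 1.2 = fully shut (lever level, at its stop, pointing away from the bracket). Dead centre is at 1.12; beyond it the clamp is locked. A link drives the holding arm from upright (lever open) down onto the bracket (lever shut). The lever stays where it is left; moving it takes 2 to 8 N.
- clamp_pivot (a point): Hinge point of the lever, 60 mm above the bench, fixed on the nest. Axes: x = hinge axis, level, parallel to the bore; y = level, the way the shut lever points; z up. The bore lies about 187 mm along -y and 28 mm along +x. Shut, all of the clamp lies under 75 mm above the bench.
- handle_grip (a point): Middle of the lever's black grip, 95 mm from the hinge point. At lever angle h it lies 95*cos(1.2-h) mm along clamp_pivot's +y and 95*sin(1.2-h) mm above it. The grip is a bar 18 mm wide along the hinge axis, 16 mm thick, reaching from 57 to 125 mm out from the hinge. Pinched across its width from above, it turns stiffly between the fingers, so the lever lags: overshoot.
- clamp_arm: Holding arm of the clamp, 80 mm long, with a spindle and an 18 mm rubber foot that presses on the bracket. Origin at its hinge, 45 mm along clamp_pivot's -y from the lever's hinge and 5 mm lower. It stands upright when the lever is open.
- nest: Check nest, fixed: grey base plate 130 x 250 x 12 mm, carrying the clamp and low aluminium blocks that locate the bracket with 1.5 mm play. Origin on the bench under the plate, axes as clamp_pivot's. Blocks stand 12 to 14 mm above the plate, one of 24 mm behind the flange.
- bracket: Loose bent steel bracket, 450 g: base leg 70 x 120 x 5 mm lying on the nest plate, short upright flange at its far edge. Origin under the middle of the base leg; x = bore axis, y towards the clamp, z up. The bore lies at 32.5, -34, 50 mm from it. Unclamped it slides or tips easily.
- bore (a point): Centre of the 22 mm through hole in the bracket's upright flange (5 mm thick), at mid-thickness, 62 mm above the bench. x = bore axis, level, pointing away from the robot side; z up. The flange is 52 mm wide with the hole in its middle and reaches 25 mm above the hole's centre. At the hole's height both sides of the flange are free.
- gauge_mid (a point): Centre of the plug gauge, 180 g: grooved aluminium handle 26 mm in diameter, 80 mm long. x = its axis, pointing to the go end; it starts level in the rest, go end away from the robot. Go end: 20 mm diameter, 30 mm long, bevelled tip, from 40 to 70 mm along +x. No-go end: 25 mm diameter, 14 mm long, from 40 to 54 mm along -x.
- go_shoulder (a point): On the gauge's axis where the go end meets the handle (40 mm from the centre along +x); this shoulder meets the flange when the go end is fully in.
- nogo_face (a point): Centre of the flat outer face of the gauge's no-go end (54 mm from the gauge's centre along its -x).
- gauge: The plug gauge itself; same origin and axes as gauge_mid.
- rest_seat (a point): Where the gauge's centre lies when in its black plastic rest, 48 mm above the bench; x along the seat, level. The gauge may lie either way round. Fixed: base 110 x 70 x 10 mm, two V saddles 8 mm thick, 49 mm tall, 33 mm either side of the centre, carrying the handle near its ends; between them there is room for fingers down to the base.
- water_bottle: Bystander: clear bottle 64 mm across, 190 mm tall; origin under its foot.
- jar: Bystander: white jar 64 mm across, 75 mm tall; origin under its foot.
- spare_bracket: Bystander: another bent bracket with a smaller hole, 75 mm tall, lying on the bench; origin under the middle of its base leg.
- wrench: Bystander: steel wrench 180 mm long lying flat; origin under its middle, x along it.
- screwdriver: Bystander: screwdriver 190 mm long lying down; origin under its middle, x along it.
- hammer: Bystander: hammer 270 mm long lying down; origin under its middle, x along it.
- offcut: Bystander: dark steel offcut 70 x 50 x 6 mm; origin under its middle.
Mind the look-alikes: they are no part of the job. Of the things like the gauge, leave any that is blue; of the rest the larger one is meant.

How it is judged:
By the outcome, as a careful person would: the job done as asked, in the order asked, and still so for the second after the job is handed in, with the robot touching nothing.
It also fails if it takes over 72 s, if anything falls off the work surface, if the arm or the gripper's body presses on something with over 40 N, if the wrist force passes 120 N, or if a joint passes its speed limit or range.

## Working session

There is one attempt and no reset: what is moved stays moved. The work goes in short steps, Python scripts to look and compute and a tool call to move; the robot and the scene stay as the last step left them, time stands still between calls to the robot, and variables do not carry over. Pictures are saved under pics/ and viewed, at most 13 in all, crops included, and the job is handed in when it is done.

Besides the shell and the picture viewer there is one more tool, called as a command line: name --argument value ..., lists and objects as JSON in quotes. carry_out: Moves the arm, as the interface text tells. Its arguments: {"type":"object","properties":{"commands":{"type":"array"},"newtons":{"type":"number"}},"required":["commands"]}

```bash
mkdir -p pics; cat > h.py <<'E'
import numpy as np, cv2
from cell import robot
def ray(pic,uv,tool=None):
    x=(uv[0]-pic['cx'])/pic['fx'];y=(uv[1]-pic['cy'])/pic['fy']
    rd=np.hypot(x,y);r=rd
    for _ in range(20): r=rd/(1+pic['k1']*r*r)
    s=r/rd if rd>0 else 1
    d=np.array([x*s,-y*s,-1.])
    if 'view' in pic: T=np.linalg.inv(np.array(pic['view']))
    else: T=tool@np.array(pic['T_tool_cam'])
    return T[:3,3],T[:3,:3]@d
def atz(pic,uv,z,tool=None):
    o,d=ray(pic,uv,tool);return o+d*(z-o[2])/d[2]
def tri(rays):
    A=np.zeros((3,3));b=np.zeros(3)
    for o,d in rays:
        d=d/np.linalg.norm(d);P=np.eye(3)-np.outer(d,d);A+=P;b+=P@o
    p=np.linalg.solve(A,b)
    return p,[np.linalg.norm(np.cross(p-o,d/np.linalg.norm(d))) for o,d in rays]
def proj(pic,p,tool=None):
    V=np.array(pic['view']) if 'view' in pic else np.linalg.inv(tool@np.array(pic['T_tool_cam']))
    c=V[:3,:3]@p+V[:3,3];x=c[0]/-c[2];y=-c[1]/-c[2];k=1+pic['k1']*(x*x+y*y)
    return np.array([pic['fx']*x*k+pic['cx'],pic['fy']*y*k+pic['cy']])
def rpy(r):
    from scipy.spatial.transform import Rotation as R
    return R.from_euler('xyz',r).as_matrix()
def toolT(s):
    T=np.eye(4);r=np.array(s['tool_rot']);T[:3,:3]=r if r.shape==(3,3) else rpy(r);T[:3,3]=s['tool_pos'];return T
def save(pic,n): cv2.imwrite('pics/'+n,cv2.cvtColor(pic['pixels'],cv2.COLOR_RGB2BGR))
E
python3 - <<'E'
from h import *
s=robot.observe();print(s)
P={n:robot.read_camera(n) for n in('scene','side','wrist')}
for n in P:
    save(P[n],n+'0.png')
    for k in ['clamp_pivot','handle_grip','bore','gauge_mid','go_shoulder','nogo_face','rest_seat','bracket','nest','clamp_arm']:
        print(n,k,[(np.round(a['at']).tolist(),round(a['p'],2)) for a in robot.tip_of(P[n],k)[:4]])
img=np.vstack([cv2.imread('pics/scene0.png'),cv2.imread('pics/side0.png')])
print(P['wrist']['T_tool_cam'],P['scene']['fx'],P['scene']['view'],P['side']['view'])
E
```

```text
{'time': 0.0, 'qpos': array([ 1.16700191e+00,  3.42748301e-01,  1.52503664e+00,  1.23511327e-05,
        1.27539313e+00, -1.46005909e-01]), 'qvel': array([-4.17166306e-04,  5.79754701e-04,  9.03706692e-05,  1.07671813e-03,
        8.49143836e-05,  1.42485300e-03]), 'joint_efforts': array([-1.90967214e-03, -4.31240380e+01, -2.44222802e+01,  7.15921680e-02,
        5.58192597e-02, -1.16471333e-04]), 'tool_pos': array([0.13366895, 0.50729737, 0.24302482]), 'tool_rot': array([-3.14002583e+00, -2.42342996e-04,  2.88380035e+00]), 'contact_force': array([-0.45848127, -0.65223185,  0.4505378 ]), 'torque': array([0.0115466 , 0.00550627, 0.02320889]), 'grip_force': 0.0, 'opening': 0.09203761756458033}
scene clamp_pivot [([342.0, 210.0], 0.61)]
scene handle_grip [([360.0, 195.0], 0.61), ([306.0, 183.0], 0.43)]
scene bore [([293.0, 209.0], 0.56)]
scene gauge_mid [([228.0, 178.0], 0.67), ([263.0, 195.0], 0.46)]
scene go_shoulder [([302.0, 209.0], 0.67), ([267.0, 198.0], 0.66), ([229.0, 185.0], 0.56), ([216.0, 146.0], 0.54)]
scene nogo_face [([224.0, 169.0], 0.75), ([228.0, 161.0], 0.68), ([258.0,
[... 1142 characters left out ...]
1884e-02]
 [ 9.99999138e-01  9.14907779e-04  9.41799775e-04 -8.87676076e-04]
 [ 6.25435228e-04  2.98771100e-01 -9.54324598e-01 -1.39958412e-01]
 [ 0.00000000e+00  0.00000000e+00  0.00000000e+00  1.00000000e+00]] 520.2918055473 [[-0.17395757  0.98472145  0.00790147  0.08914243]
 [-0.74937991 -0.13758003  0.64768934  0.33627163]
 [ 0.63888067  0.10674926  0.76186356 -2.22307383]
 [ 0.          0.          0.          1.        ]] [[ 9.26867351e-01 -3.75388275e-01 -7.45603405e-04 -5.15175479e-01]
 [ 2.76304760e-01  6.80874040e-01  6.78281815e-01 -2.13692581e-01]
 [-2.54111379e-01 -6.28883283e-01  7.34801486e-01 -1.22842837e+00]
 [ 0.00000000e+00  0.00000000e+00  0.00000000e+00  1.00000000e+00]]
```

View pics/scene0.png

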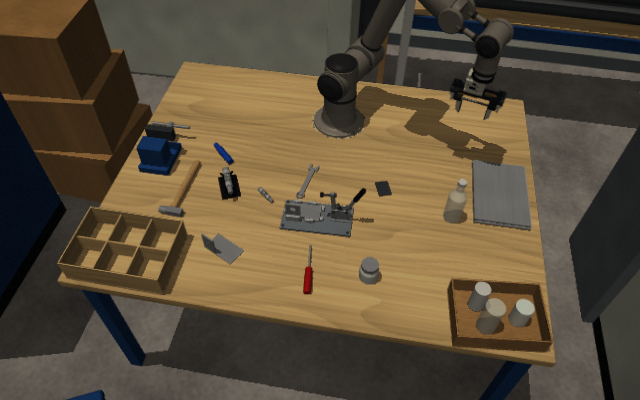

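View pics/side0.png

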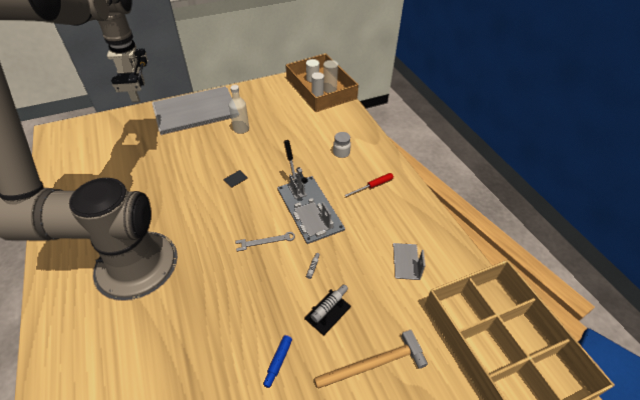

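The scene and side pictures show three gauge-like things:
- A grey one in the black rest, at scene (228,180) and side (328,303).
- A smaller grey one on the bench, at scene (265,195) and side (313,265).
- A blue one, at scene (224,153) and side (278,360).

I choose the larger non-blue gauge, the one in the rest. The nest is at scene (318,217).

```bash
python3 - <<'E'
from h import *
a=robot.read_camera('scene');b=robot.read_camera('side')
def q(n,ua,ub): 
    p,e=tri([ray(a,ua),ray(b,ub)]);print(n,np.round(p,3),np.round(e,4))
q('pivot',(342,210),(292,178));q('grip',(360,195),(291,151));q('bore',(293,209),(326,215));q('gauge',(228,178),(327,302));q('seat',(229,179),(328,305))
q('nest',(320,217),(311,207))
q('bracket',(301,211),(312,218))
print('nogo',atz(a,(224,169),.048), 'go tip',atz(b,(346,288),.048),'nogob',atz(b,(314,318),.048))
for n,u in dict(small=(265,195),wrench=(308,180),offcut=(383,188),jar=(369,278),screw=(308,270)).items(): print(n,np.round(atz(a,u,0.01),3))
ca=cv2.resize(a['pixels'][130:260,190:400],None,fx=3.8,fy=3.8,interpolation=cv2.INTER_CUBIC)
cb=cv2.resize(b['pixels'][130:340,210:430],None,fx=2.6,fy=2.6,interpolation=cv2.INTER_CUBIC)
cv2.imwrite('pics/cb.png',cb[:,:,::-1])
E
```

```text
pivot [0.524 0.095 0.055] [0.0071 0.0071]
grip [0.531 0.144 0.141] [0.0059 0.0059]
bore [ 0.56  -0.081  0.056] [0.0027 0.0027]
gauge [ 0.452 -0.348  0.052] [0.0008 0.0008]
seat [ 0.452 -0.349  0.043] [0.003 0.003]
nest [0.544 0.009 0.006] [0.0071 0.0071]
bracket [ 0.53  -0.055  0.02 ] [0.003 0.003]
nogo [ 0.40721212 -0.3781763   0.048     ] go tip [ 0.51559112 -0.32686596  0.048     ] nogob [ 0.40540576 -0.37299787  0.048     ]
small [ 0.474 -0.205  0.01 ]
wrench [ 0.371 -0.062  0.01 ]
offcut [0.36  0.224 0.01 ]
jar [0.763 0.216 0.01 ]
screw [0.768 0.013 0.01 ]
```

View pics/cb.png

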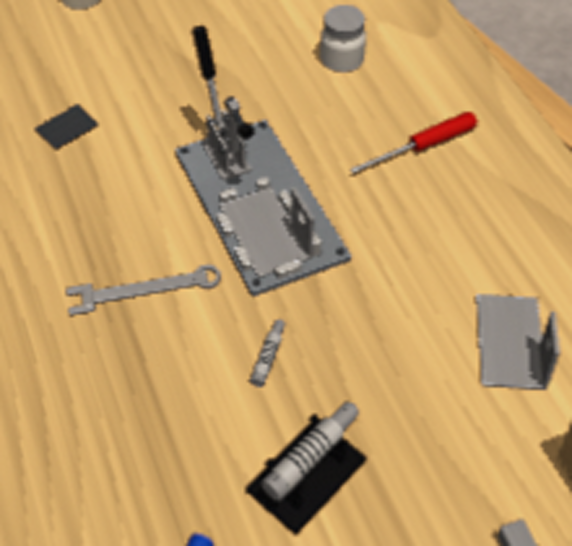

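The crop confirms it: the larger grey gauge lies in the black rest, go end up-right at crop (350,410), and the small look-alike is at (268,352). The clamp lever stands up at (205,50). I'm moving above the clamp for a close look.

carry_out --commands '[[[0, 0, -0.015], 0.18, 1], [[0, 0, -0.015], 0.18, 1], [[0, 0, -0.015], 0.18, 1], [[0, 0, -0.015], 0.18, 1], [[0, 0, -0.015], 0.18, 1], [[0, 0, -0.015], 0.18, 1], [[0, 0, -0.015], 0.18, 1], [[-0.039, 0.037, 0], 0, 1], [[-0.039, 0.037, 0], 0, 1], [[-0.039, 0.037, 0], 0, 1], [[-0.039, 0.037, 0], 0, 1], [[-0.039, 0.037, 0], 0, 1], [[-0.039, 0.037, 0], 0, 1], [[-0.039, 0.037, 0], 0, 1], [[-0.039, 0.037, 0], 0, 1], [[-0.039, 0.037, 0], 0, 1], [[-0.039, 0.037, 0], 0, 1], [[0, 0, 0], 0, 1], [[0, 0, 0], 0, 1]]'

```text
time: 4.12
tool_pos: [0.5236, 0.138, 0.3485]
tool_rot: [-3.141, -0.0, 1.623]
contact_force: [0.0, 0.0, 0.5]
opening: 0.0921
grip_force: 0.0
```

```bash
python3 - <<'E'
from h import *
s=robot.observe();T=toolT(s);w=robot.read_camera('wrist');save(w,'w1.png')
print(s['time'],s['tool_pos'],s['tool_rot'],s['contact_force'])
for k,z in dict(clamp_pivot=.06,handle_grip=.148,bore=.062,bracket=.012,nest=0,clamp_arm=.055).items():
    for a in robot.tip_of(w,k)[:2]: print(k,np.round(a['at']),round(a['p'],2),np.round(atz(w,a['at'],z,T),4))
E
```

```text
4.125 [0.523614   0.13799054 0.34852217] [-3.14080943e+00 -4.53109953e-04  1.62340793e+00] [0.04562836 0.01260298 0.5494896 ]
clamp_pivot [323. 189.] 0.59 [0.5297 0.1065 0.06  ]
handle_grip [324. 175.] 0.77 [0.5281 0.1463 0.148 ]
bore [335. 298.] 0.56 [ 0.5603 -0.0821  0.062 ]
bracket [317. 264.] 0.73 [ 0.5284 -0.0461  0.012 ]
nest [327. 234.] 0.98 [0.5433 0.0076 0.    ]
nest [232. 269.] 0.66 [ 0.3708 -0.0715  0.    ]
clamp_arm [323. 218.] 0.91 [0.5331 0.0591 0.055 ]
```

View pics/w1.png

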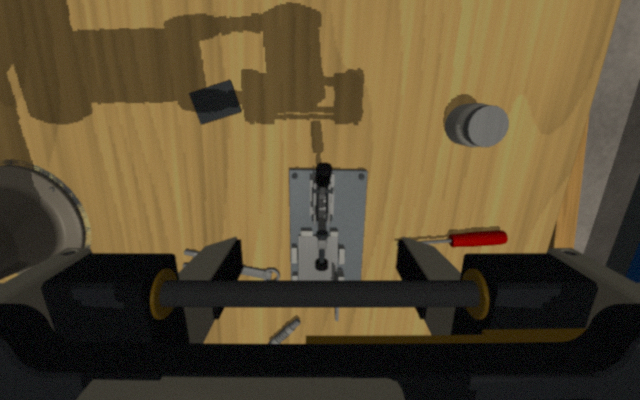

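The wrist view shows the lever grip at (324,175), the arm at (323,218), the bore at (335,298) and the nest edges aligned with the tool, so nest yaw is about 0.052. Next I descend and pinch the grip.

carry_out --commands '[[[0.004, 0.0045, 0.05], 0, 0.6], [[0, 0, 0.05], 0, 0.5], [[0, 0, 0.05], 0, 0.5], [[0, 0, 0.03], 0, 0.5], [[0, 0, 0.0225], 0, 0.5], [[0, 0, 0], 0, 0.5], [[0, 0, 0], 0, 0], [[0, 0, 0], 0, 0], [[0, 0, 0], 0, 0], [[0, 0, 0], 0, 0]]' --newtons 20

```text
time: 5.72
tool_pos: [0.5279, 0.1422, 0.1469]
tool_rot: [-3.141, -0.0, 1.623]
contact_force: [-2.1, 0.2, 5.8]
opening: 0.018
grip_force: 20.0
```

carry_out --commands '[[[0.0129, 0, 0.0061], 0, 0], [[0.0118, 0, 0.008], 0, 0], [[0.0104, 0, 0.0096], 0, 0], [[0.0089, 0, 0.0112], 0, 0], [[0.0071, 0, 0.0123], 0, 0], [[0.0053, 0, 0.0132], 0, 0], [[0.0031, 0, 0.0139], 0, 0], [[0.0011, 0, 0.0142], 0, 0], [[0, 0, 0.004], 0, 0], [[0, 0, 0], 0, 0]]'

```text
time: 6.98
tool_pos: [0.5255, 0.2031, 0.0554]
tool_rot: [3.14, -0.001, 1.624]
contact_force: [-5.6, -3.8, 16.5]
opening: 0.0179
grip_force: 20.0
```

```bash
python3 - <<'E'
from h import *
s=robot.observe();T=toolT(s);w=robot.read_camera('wrist');save(w,'w2.png')
print(s['time'],s['tool_pos'],s['contact_force'],s['opening'])
b=robot.read_camera('side');ub=robot.tip_of(b,'handle_grip');a=robot.read_camera('scene');ua=robot.tip_of(a,'handle_grip')
print(ua[:2],ub[:2])
c=np.hstack([cv2.resize(x,(400,400),interpolation=cv2.INTER_CUBIC) for x in (a['pixels'][170:250,270:390][:, 20:100],b['pixels'][130:250,250:370])])
cv2.imwrite('pics/c2.png',c[:,:,::-1])
E
```

```text
6.975 [0.52551022 0.20314073 0.05536718] [-5.57290421 -3.78624531 16.47061548] 0.01791263287182352
[{'at': [372.3, 214.9], 'p': 0.58}] [{'at': [283.9, 158.1], 'p': 0.68}]
```

View pics/c2.png

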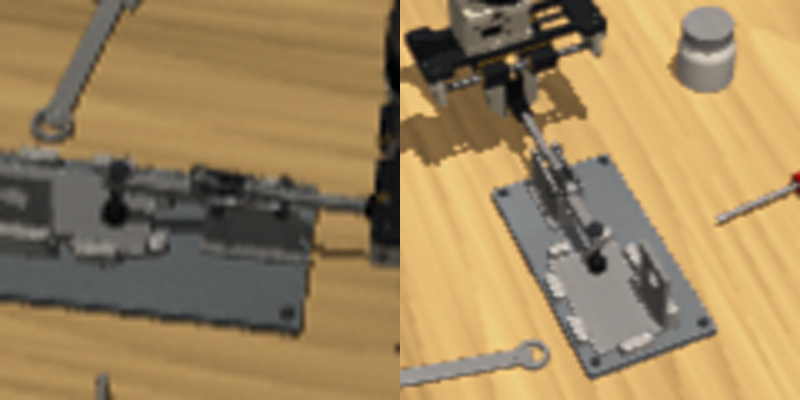

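The crop shows the arm down with its foot on the bracket at (597,262) and the lever nearly level. I'll overshoot a bit to make sure it locks.

carry_out --commands '[[[0, 0, 0.004], 0, 0], [[0, 0, 0.004], 0, 0], [[0, 0, 0], 0, 0]]'

```text
time: 7.6
tool_pos: [0.5256, 0.2036, 0.0483]
tool_rot: [3.139, -0.002, 1.624]
contact_force: [-8.2, -1.9, 23.5]
opening: 0.0179
grip_force: 20.0
```

carry_out --commands '[[[0, 0, 0.003], 0, 0], [[0, 0, 0], 0, 0.5], [[0, 0, 0], 0, 0.5], [[0, 0, 0], 0, 0.5], [[0, 0, -0.03], 0, 0.5], [[0, 0, -0.04], 0, 0], [[0, 0, 0], 0, 0], [[0, 0, 0], 0, 0], [[0, 0, 0.02], 0, 0], [[0, 0, 0.01], 0, 0], [[0, 0, 0.004], 0, 0], [[0, 0, 0], 0, 0]]'

```text
time: 9.1
tool_pos: [0.5262, 0.2026, 0.0842]
tool_rot: [3.137, -0.0, 1.624]
contact_force: [-13.2, -4.3, 49.0]
opening: 0.0005
grip_force: 24.3
```

Contact at tip height 67 mm matches a level lever (top at 68 mm), so the clamp is shut. Now I lift and look at the bore from above.

carry_out --commands '[[[0, 0, -0.057], 0, 0.3], [[0, 0, -0.057], 0, 0.6], [[0, 0, -0.057], 0, 1], [[-0.04, 0.0055, 0], 0, 1], [[-0.04, 0.0055, 0], 0, 1], [[-0.04, 0.0055, 0], 0, 1], [[-0.04, 0.0055, 0], 0, 1], [[-0.04, 0.0055, 0], 0, 1], [[-0.04, 0.0055, 0], 0, 1], [[-0.045, 0.006, 0], 0, 1], [[0, 0, 0], 0.175, 1], [[0, 0, 0], 0.175, 1], [[0, 0, 0], 0.175, 1], [[0, 0, 0], 0.175, 1], [[0, 0, 0], 0.175, 1], [[0, 0, 0], 0.175, 1], [[0, 0, 0], 0.175, 1], [[0, 0, 0], 0.175, 1], [[0, 0, 0], 0.172, 1], [[0, 0, 0], 0, 1]]'

```text
time: 11.6
tool_pos: [0.5788, -0.0799, 0.2484]
tool_rot: [-3.141, 0.002, 0.053]
contact_force: [0.4, -0.3, -0.1]
opening: 0.0919
grip_force: 0.0
```

```bash
python3 - <<'E'
from h import *
s=robot.observe();T=toolT(s);w=robot.read_camera('wrist');save(w,'w3.png')
print(s['time'],s['tool_pos'],s['tool_rot'],s['contact_force'])
for k,z in dict(clamp_pivot=.06,handle_grip=.06,bore=.062,bracket=.012,nest=0,gauge_mid=.048,go_shoulder=.048,rest_seat=.048).items():
    for a in robot.tip_of(w,k)[:2]: print(k,np.round(a['at']),round(a['p'],2),np.round(atz(w,a['at'],z,T),4))
a=robot.read_camera('scene');b=robot.read_camera('side')
for k in('bore','gauge_mid','go_shoulder','nogo_face','handle_grip'):
  for n,p in(('scene',a),('side',b)): print(n,k,[(x['at'],round(x['p'],2)) for x in robot.tip_of(p,k)[:4]])
E
```

```text
11.6 [ 0.57876336 -0.07986474  0.24837748] [-3.14068542e+00  2.27327455e-03  5.33293636e-02] [ 0.40070514 -0.34540652 -0.12390393]
handle_grip [ 84. 214.] 0.81 [0.527  0.1978 0.06  ]
bore [320. 198.] 0.65 [ 0.5631 -0.0821  0.062 ]
bracket [296. 210.] 0.84 [ 0.5293 -0.0514  0.012 ]
nest [250. 196.] 0.95 [0.5428 0.0119 0.    ]
nest [167. 214.] 0.2 [0.5102 0.1299 0.    ]
gauge_mid [406. 251.] 0.68 [ 0.4933 -0.1955  0.048 ]
gauge_mid [612. 248.] 0.61 [ 0.5102 -0.4634  0.048 ]
go_shoulder [510. 261.] 0.58 [ 0.4865 -0.3333  0.048 ]
scene bore [([295.4, 208.2], 0.65)]
side bore [([328.5, 211.4], 0.73)]
scene gauge_mid [([228.0, 177.2], 0.73), ([264.4, 193.3], 0.49), ([221.2, 152.2], 0.46)]
side gauge_mid [([328.2, 302.0], 0.89), ([279.5, 360.3], 0.61), ([315.1, 266.3], 0.6)]
scene go_shoulder [([229.3, 184.2], 0.62), ([218.1, 149.0], 0.61), ([267.3, 198.0], 0.54)]
side go_shoulder [([332.9, 295.7], 0.91), ([271.4, 375.8], 0.7), ([314.8, 258.3], 0.55)]
scene nogo_face [([227.9, 161.7], 0.72), ([256.1, 190.8], 0.42), ([226.0, 180.4], 0.18)]
side nogo_face [([285.8, 334.1], 0.92), ([309.4, 279.8], 0.72), ([313.5, 317.5], 0.61)]
scene handle_grip [([371.6, 212.0], 0.77)]
side handle_grip [([282.9, 157.8], 0.74), ([342.9, 151.9], 0.31), ([407.5, 260.3], 0.25)]
```

View pics/w3.png

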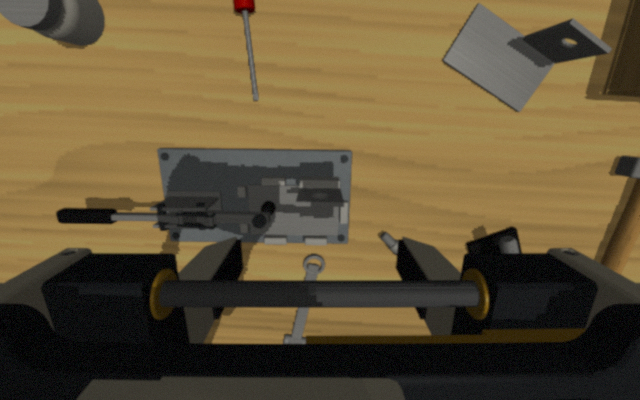

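The wrist view shows the lever shut and level at (84,214), the flange strip at about (320,195), and the rest partly hidden at (495,245). Going above the gauge now.

carry_out --commands '[[[-0.0204, 0.0423, 0], 0, 1], [[-0.0204, 0.0423, 0], 0, 1], [[-0.0204, 0.0423, 0], 0, 1], [[-0.0204, 0.0423, 0], 0, 1], [[-0.0204, 0.0423, 0], 0, 1], [[-0.0204, 0.0423, 0], 0, 1], [[0, 0, 0], -0.129, 1], [[0, 0, 0], -0.129, 1], [[0, 0, 0], -0.129, 1], [[0, 0, 0], 0, 1]]'

```text
time: 13.9
tool_pos: [0.47, -0.3398, 0.2497]
tool_rot: [-3.142, -0.0, 0.438]
contact_force: [0.5, -1.1, 0.9]
opening: 0.0915
grip_force: 0.0
```

```bash
python3 - <<'E'
from h import *
s=robot.observe();T=toolT(s);w=robot.read_camera('wrist');save(w,'w4.png')
print(s['time'],s['tool_pos'],s['tool_rot'],s['contact_force'])
for k,z in dict(gauge_mid=.048,go_shoulder=.048,nogo_face=.048,rest_seat=.048).items():
    for a in robot.tip_of(w,k)[:3]: print(k,np.round(a['at']),round(a['p'],2),np.round(atz(w,a['at'],z,T),4))
c=np.vstack([cv2.resize(w['pixels'][100:300,220:420],(560,560),interpolation=cv2.INTER_CUBIC)])
a=cv2.resize(cv2.imread('pics/w3.png')[165:225,280:360],(240,180),interpolation=cv2.INTER_CUBIC)
c=c[:,:,::-1].copy();c=np.hstack([c,np.zeros((560,240,3),np.uint8)]);c[:180,560:]=a;cv2.imwrite('pics/c4.png',c)
E
```

```text
13.9 [ 0.46997052 -0.3398144   0.24967695] [-3.14152882e+00 -6.67818676e-05  4.37567172e-01] [ 0.49015506 -1.12494107  0.92153775]
gauge_mid [227. 134.] 0.94 [ 0.4757 -0.2224  0.048 ]
gauge_mid [315. 301.] 0.9 [ 0.318  -0.4053  0.048 ]
gauge_mid [322. 197.] 0.6 [ 0.4542 -0.3514  0.048 ]
go_shoulder [325. 324.] 0.79 [ 0.2892 -0.4338  0.048 ]
go_shoulder [322. 164.] 0.73 [ 0.4903 -0.335   0.048 ]
go_shoulder [212. 117.] 0.57 [ 0.4869 -0.2011  0.048 ]
nogo_face [321. 237.] 0.91 [ 0.4061 -0.3727  0.048 ]
nogo_face [237. 158.] 0.79 [ 0.4543 -0.2421  0.048 ]
nogo_face [303. 273.] 0.57 [ 0.3495 -0.3726  0.048 ]
rest_seat [323. 195.] 0.58 [ 0.4572 -0.3515  0.048 ]
```

View pics/c4.png

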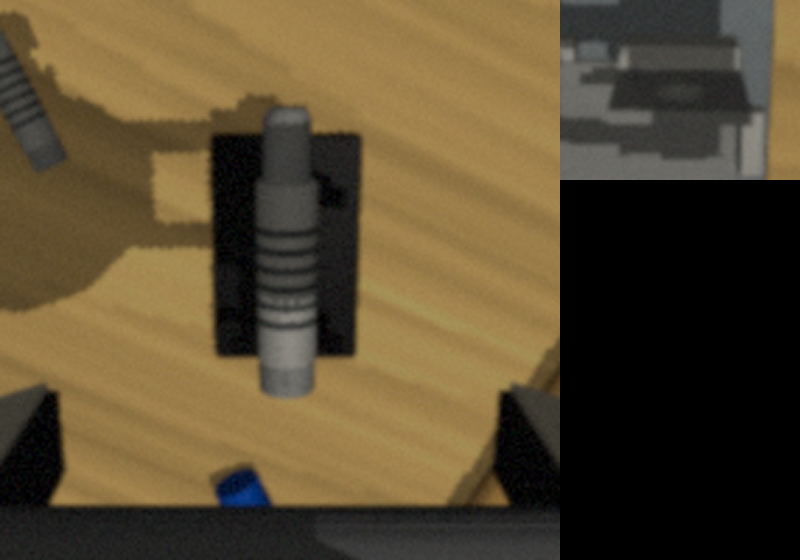

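Crop: the gauge lies square to the tool, with its tip at (288,112), shoulder at (287,180) and no-go face at (287,392). The bore shows in the flange at crop (680,92). Descending to grasp it.

carry_out --commands '[[[-0.0188, 0.0036, 0.04], 0, 1], [[0, 0, 0.05], 0, 0.7], [[0, 0, 0.05], 0, 0.7], [[0, 0, 0.04], 0, 0.7], [[0, 0, 0.0237], 0, 0.7], [[0, 0, 0], 0, 0.7], [[0, 0, 0], 0, 0], [[0, 0, 0], 0, 0], [[0, 0, 0], 0, 0], [[0, 0, 0], 0, 0], [[0, 0, 0], 0, 0]]' --newtons 40

```text
time: 15.52
tool_pos: [0.4545, -0.3509, 0.0463]
tool_rot: [-3.142, -0.0, 0.439]
contact_force: [-1.2, 0.7, 2.7]
opening: 0.0252
grip_force: 40.0
```

carry_out --commands '[[[0, 0, -0.03], 0, 0], [[0, 0, -0.045], 0, 0], [[0, 0, -0.045], 0, 0], [[0.0202, -0.0391, 0], 0, 0], [[0.0202, -0.0391, 0], 0, 0], [[0.0202, -0.0391, 0], 0, 0], [[0.0202, -0.0391, 0], 0, 0], [[0.0202, -0.0391, 0], 0, 0], [[0.0202, -0.0391, 0], 0, 0], [[0, 0, 0], 0.1287, 0], [[0, 0, 0], 0.1287, 0], [[0, 0, 0], 0.1287, 0], [[0, 0, 0.04], 0, 0], [[0, 0, 0.04], 0, 0], [[0, 0, 0.026], 0, 0], [[0, 0, 0], 0, 0], [[0, 0, 0], 0, 0]]'

```text
time: 17.65
tool_pos: [0.4651, -0.0873, 0.0608]
tool_rot: [3.141, -0.001, 0.053]
contact_force: [0.1, 0.4, -1.6]
opening: 0.0251
grip_force: 40.0
```

```bash
python3 - <<'E'
from h import *
s=robot.observe();T=toolT(s);w=robot.read_camera('wrist');save(w,'w5.png')
print(s['time'],s['tool_pos'],s['tool_rot'],s['contact_force'],s['opening'])
for k,z in dict(bore=.062,gauge_mid=.062,go_shoulder=.062,bracket=.012).items():
    for a in robot.tip_of(w,k)[:3]: print(k,np.round(a['at']),round(a['p'],2),np.round(atz(w,a['at'],z,T),4))
a=robot.read_camera('scene');b=robot.read_camera('side')
for k in('bore','go_shoulder'):
  for n,p in(('scene',a),('side',b)): print(n,k,[(x['at'],round(x['p'],2)) for x in robot.tip_of(p,k)[:4]])
c=cv2.resize(w['pixels'][60:340,150:490],(680,560),interpolation=cv2.INTER_CUBIC)
cv2.imwrite('pics/c5.png',c[:,:,::-1])
E
```

```text
17.65 [ 0.46513595 -0.08731948  0.06079987] [ 3.14122345e+00 -1.13627226e-03  5.27224146e-02] [ 0.14265339  0.39311703 -1.62210824] 0.0250580047459576
bore [318.  66.] 0.81 [ 0.5636 -0.0824  0.062 ]
gauge_mid [491. 234.] 0.61 [ 0.4893 -0.1748  0.062 ]
gauge_mid [318. 270.] 0.55 [ 0.4642 -0.0876  0.062 ]
go_shoulder [464. 213.] 0.69 [ 0.4998 -0.1587  0.062 ]
go_shoulder [317. 197.] 0.64 [ 0.5045 -0.0849  0.062 ]
go_shoulder [316.  69.] 0.49 [ 0.562  -0.0814  0.062 ]
bracket [263. 133.] 0.83 [ 0.5299 -0.0494  0.012 ]
scene bore [([291.1, 207.2], 0.62)]
side bore [([327.1, 213.4], 0.62)]
scene go_shoulder [([219.8, 146.3], 0.72), ([290.8, 195.5], 0.66), ([267.0, 198.4], 0.55), ([226.8, 181.1], 0.31)]
side go_shoulder [([317.4, 259.5], 0.7)]
```

View pics/c5.png

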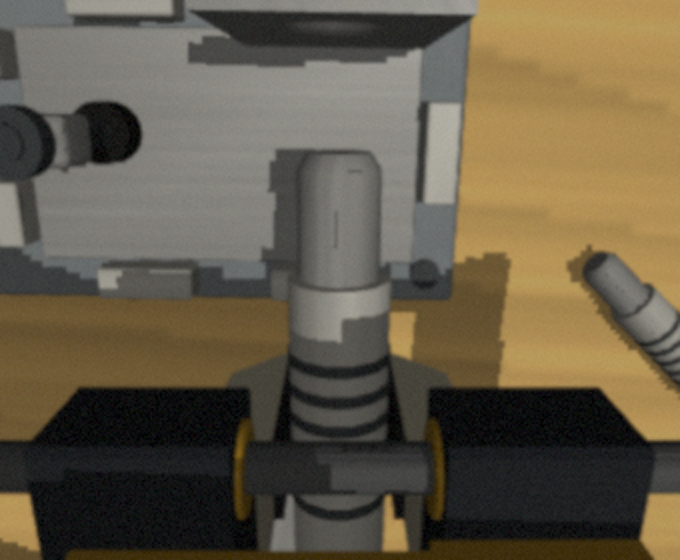

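Crop: the go end points at the flange with its tip at (340,152). The flange front edge spans columns 192 to 475 at row 12, with the hole at about (335,27). I'm computing the small lateral offset.

```bash
python3 - <<'E'
from h import *
s=robot.observe();T=toolT(s);w=robot.read_camera('wrist');Ti=np.linalg.inv(T)
f=lambda u,z:np.round(1000*(Ti@np.append(atz(w,(u[0]/2+150,u[1]/2+60),z,T),1))[:3],1)
for n,u,z in [('tipL',(299,180),.062),('tipR',(381,180),.062),('baseL',(302,285),.062),('baseR',(379,285),.062),('flL',(192,12),.087),('flR',(475,12),.087),('flBotL',(242,45),.06),('flBotR',(425,45),.06),('hole',(335,27),.062),('shL',(291,285),.062),('shR',(389,285),.062),('tipfront',(340,152),.070)]: print(n,f(u,z))
a=robot.read_camera('scene');b=robot.read_camera('side')
ua=[x['at'] for x in robot.tip_of(a,'bore')][:1];ub=[x['at'] for x in robot.tip_of(b,'bore')][:1]
p,e=tri([ray(a,ua[0]),ray(b,ub[0])]);print(p,e,1000*(Ti@np.append(p,1)))
p,e=tri([ray(a,ua[0]),ray(b,ub[0]),ray(w,(318,66),T)]);print(p,e,1000*(Ti@np.append(p,1)))
E
```

```text
tipL [62.4 -8.4 -1.9]
tipR [62.3 10.6 -1.9]
baseL [36.9 -8.2 -1.9]
baseR [36.8 10.6 -1.9]
flL [ 94.9 -25.1 -26.9]
flR [ 94.9  24.8 -26.9]
flBotL [ 91.8 -20.6   0.1]
flBotR [91.8 19.9  0.1]
hole [95.3  0.  -1.9]
shL [ 36.9 -10.9  -1.9]
shR [36.8 13.1 -1.9]
tipfront [69.4  1.1 -9.9]
[ 0.56562331 -0.07561585  0.05886945] [np.float64(0.008118907378583434), np.float64(0.008118907378583617)] [ 101.49714974   -6.1815177     1.26869053 1000.        ]
[ 0.56442947 -0.07825295  0.05929071] [np.float64(0.009554225895996943), np.float64(0.0072351546604411615), np.float64(0.004133339007854583)] [ 1.00166212e+02 -3.61093714e+00  8.47073713e-01  1.00000000e+03]
```

carry_out --commands '[[[0, -0.0012, 0.0005], 0, 0], [[0.012, 0, 0], 0, 0], [[0.01, 0, 0], 0, 0], [[0.003, 0, 0], 0, 0], [[0.003, 0, 0], 0, 0], [[0.003, 0, 0], 0, 0], [[0, 0, 0], 0, 0]]'

```text
time: 19.32
tool_pos: [0.4956, -0.0843, 0.0595]
tool_rot: [-3.142, -0.0, 0.053]
contact_force: [0.1, 1.1, -2.6]
opening: 0.025
grip_force: 40.0
```

carry_out --commands '[[[0.003, 0, 0], 0, 0], [[0.003, 0, 0], 0, 0], [[0, 0, 0], 0, 0]]'

```text
time: 19.7
tool_pos: [0.5017, -0.084, 0.0595]
tool_rot: [3.142, -0.0, 0.053]
contact_force: [-0.1, -0.2, -2.7]
opening: 0.0251
grip_force: 40.0
```

carry_out --commands '[[[0.004, 0, 0], 0, 0], [[0.004, 0, 0], 0, 0], [[0.004, 0, 0], 0, 0], [[0.002, 0, 0], 0, 0], [[0, 0, 0], 0, 0]]'

```text
time: 20.32
tool_pos: [0.5156, -0.0832, 0.0595]
tool_rot: [-3.142, -0.0, 0.053]
contact_force: [0.5, -0.2, -2.6]
opening: 0.025
grip_force: 40.0
```

```bash
python3 - <<'E'
from h import *
s=robot.observe();w=robot.read_camera('wrist')
print(s['time'],s['tool_pos'],s['contact_force'])
c=cv2.resize(w['pixels'][20:300,150:490],(680,560),interpolation=cv2.INTER_CUBIC)
cv2.imwrite('pics/c6.png',c[:,:,::-1])
E
```

```text
20.325 [ 0.51557867 -0.08321842  0.05948414] [ 0.54162306 -0.17772161 -2.55200692]
```

View pics/c6.png

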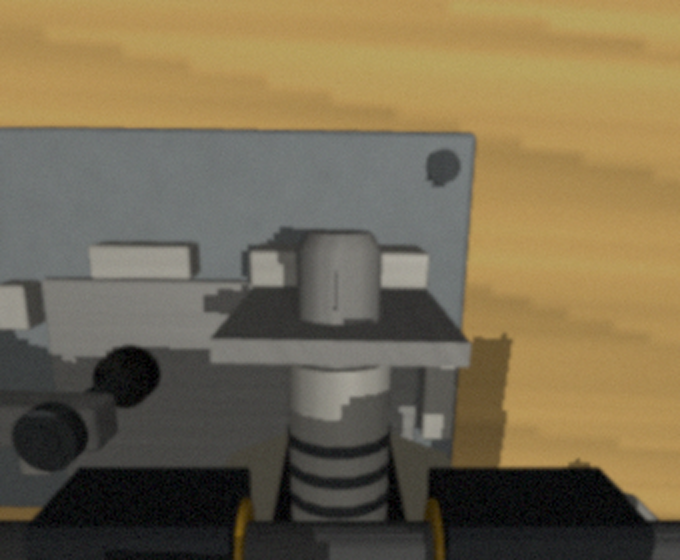

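The crop shows the go end through the hole, its tip at (340,235) and the shoulder just short of the flange at row 365. I'm pushing on until it touches.

carry_out --commands '[[[0.002, 0, 0], 0, 0], [[0.002, 0, 0], 0, 0], [[0, 0, 0], 0, 0]]'

```text
time: 20.75
tool_pos: [0.5196, -0.083, 0.0595]
tool_rot: [-3.142, -0.0, 0.053]
contact_force: [0.1, -0.6, -0.9]
opening: 0.025
grip_force: 40.0
```

carry_out --commands '[[[0.002, 0, 0], 0, 0], [[0.0015, 0, 0], 0, 0], [[0, 0, 0], 0, 0]]'

```text
time: 21.12
tool_pos: [0.522, -0.0827, 0.0593]
tool_rot: [-3.141, 0.002, 0.053]
contact_force: [-4.6, -0.4, 0.6]
opening: 0.0248
grip_force: 40.0
```

carry_out --commands '[[[0.001, 0, 0], 0, 0], [[0.0005, 0, 0], 0, 0], [[0, 0, 0], 0, 0], [[0, 0, 0], 0, 0]]'

```text
time: 21.62
tool_pos: [0.5228, -0.0825, 0.0592]
tool_rot: [-3.141, 0.003, 0.053]
contact_force: [-7.5, -0.0, 2.2]
opening: 0.0248
grip_force: 40.0
```

carry_out --commands '[[[0.001, 0, 0], 0, 0], [[0.001, 0, 0], 0, 0], [[0, 0, 0], 0, 0], [[0, 0, 0], 0, 0]]'

```text
time: 22.12
tool_pos: [0.5231, -0.0824, 0.0589]
tool_rot: [-3.14, 0.007, 0.053]
contact_force: [-13.7, -1.8, 3.9]
opening: 0.0251
grip_force: 40.0
```

The shoulder is seated: 13.7 N and the push has gone stiff. Withdrawing, going over the flange and lining up the no-go end on the far side.

carry_out --commands '[[[-0.01, 0, 0], 0, 0], [[-0.02, 0, 0], 0, 0], [[-0.02, 0, 0], 0, 0], [[0, 0, 0], 0, 0], [[0, 0, -0.045], 0, 0], [[0, 0, -0.046], 0, 0], [[0, 0, 0], 0, 0], [[0.042, 0, 0], 0, 0], [[0.042, 0, 0], 0, 0], [[0.042, 0, 0], 0, 0], [[0.042, 0, 0], 0, 0], [[0, 0, 0], 0, 0], [[0, 0, 0.04], 0, 0], [[0, 0, 0.04], 0, 0], [[0, 0, 0.011], 0, 0], [[0, 0, 0], 0, 0]]'

```text
time: 24.12
tool_pos: [0.6439, -0.0764, 0.0591]
tool_rot: [-3.141, 0.001, 0.053]
contact_force: [-0.3, -0.0, -1.5]
opening: 0.0247
grip_force: 40.0
```

```bash
python3 - <<'E'
from h import *
s=robot.observe();T=toolT(s);w=robot.read_camera('wrist')
print(s['time'],s['tool_pos'],s['tool_rot'],s['contact_force'],s['opening'])
for k in('bore','go_shoulder','gauge_mid','nogo_face'):
    for a in robot.tip_of(w,k)[:3]: print(k,np.round(a['at']),round(a['p'],2),np.round(atz(w,a['at'],.062,T),4))
c=cv2.resize(w['pixels'][120:400,150:490],(680,560),interpolation=cv2.INTER_CUBIC)
b=robot.read_camera('side')
cb=cv2.resize(b['pixels'][150:270,270:390],(560,560),interpolation=cv2.INTER_CUBIC)
c=cv2.resize(np.hstack([c,cb]),None,fx=.64,fy=.64)
cv2.imwrite('pics/c7.png',c[:,:,::-1])
E
```

```text
24.125 [ 0.64385462 -0.076443    0.05913555] [-3.14115945e+00  1.11808909e-03  5.25756543e-02] [-0.27782913 -0.03641619 -1.45941334] 0.02466719411186766
go_shoulder [321. 199.] 0.78 [ 0.6827 -0.076   0.062 ]
gauge_mid [320. 269.] 0.56 [ 0.6446 -0.0773  0.062 ]
```

View pics/c7.png

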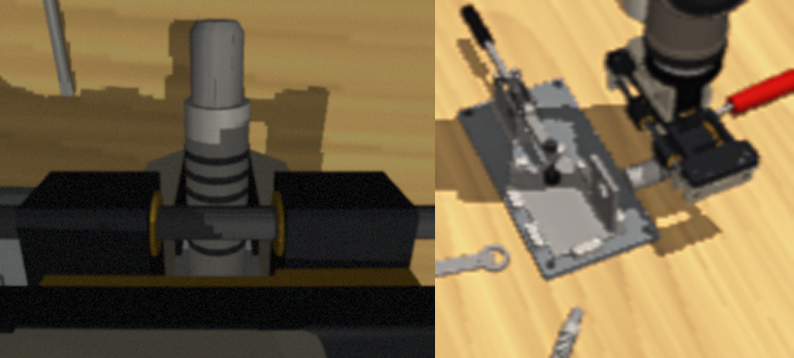

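The picture shows the gauge still straight in the jaws, go shoulder at (217,100), and in the side view the no-go end facing the back of the flange at (640,172). Pressing in gently.

carry_out --commands '[[[-0.01, 0, -0.0009], 0, 0], [[-0.007, 0, 0], 0, 0], [[-0.002, 0, 0], 0, 0], [[-0.001, 0, 0], 0, 0], [[0, 0, 0], 0, 0]]'

```text
time: 25.05
tool_pos: [0.6244, -0.0775, 0.0604]
tool_rot: [-3.142, -0.0, 0.053]
contact_force: [-0.2, -0.2, -2.0]
opening: 0.0253
grip_force: 40.0
```

carry_out --commands '[[[-0.001, 0, 0], 0, 0], [[-0.001, 0, 0], 0, 0], [[-0.001, 0, 0], 0, 0], [[0, 0, 0], 0, 0]]'

```text
time: 25.55
tool_pos: [0.6216, -0.0776, 0.0605]
tool_rot: [-3.142, -0.001, 0.053]
contact_force: [1.6, -0.1, -2.7]
opening: 0.025
grip_force: 40.0
```

Touching. I'll press until there's a clear resisting force.

carry_out --commands '[[[-0.001, 0, 0], 0, 0], [[-0.001, 0, 0], 0, 0], [[-0.001, 0, 0], 0, 0], [[0, 0, 0], 0, 0], [[0, 0, 0], 0, 0]]'

```text
time: 26.18
tool_pos: [0.6193, -0.0785, 0.0609]
tool_rot: [3.14, -0.003, 0.053]
contact_force: [6.1, -1.0, -4.0]
opening: 0.0247
grip_force: 40.0
```

carry_out --commands '[[[-0.001, 0, 0], 0, 0], [[-0.001, 0, 0], 0, 0], [[-0.001, 0, 0], 0, 0], [[0, 0, 0], 0, 0], [[0, 0, 0], 0, 0]]'

```text
time: 26.8
tool_pos: [0.6186, -0.0787, 0.0619]
tool_rot: [3.14, -0.008, 0.052]
contact_force: [11.6, -1.1, -2.1]
opening: 0.025
grip_force: 40.0
```

carry_out --commands '[[[0.004, 0, 0], 0, 0], [[0.004, 0.0008, 0], 0, 0], [[0, 0, 0], 0, 0], [[-0.002, 0, 0], 0, 0], [[-0.002, 0, 0], 0, 0], [[-0.001, 0, 0], 0, 0], [[-0.001, 0, 0], 0, 0], [[0, 0, 0], 0, 0]]'

```text
time: 27.8
tool_pos: [0.6192, -0.0787, 0.0611]
tool_rot: [3.141, -0.005, 0.052]
contact_force: [7.4, 1.7, -3.4]
opening: 0.025
grip_force: 40.0
```

carry_out --commands '[[[-0.001, 0, 0.0005], 0, 0], [[-0.001, 0, 0], 0, 0], [[-0.001, 0, 0], 0, 0], [[0, 0, 0], 0, 0], [[0, 0, 0], 0, 0], [[0, 0, 0], 0, 0]]'

```text
time: 28.55
tool_pos: [0.6185, -0.079, 0.0617]
tool_rot: [3.14, -0.01, 0.052]
contact_force: [12.3, 1.6, -2.7]
opening: 0.0249
grip_force: 40.0
```

The no-go is refused at 12 N with a firm stop. Backing off and lifting.

carry_out --commands '[[[0.01, 0, 0], 0, 0], [[0.015, 0, 0], 0, 0], [[0, 0, -0.045], 0, 0], [[0, 0, -0.05], 0, 0], [[0, 0, 0], 0, 0], [[0, 0, 0], 0, 0]]'

```text
time: 29.3
tool_pos: [0.6384, -0.0774, 0.1539]
tool_rot: [-3.141, 0.002, 0.053]
contact_force: [0.1, 0.9, -3.0]
opening: 0.025
grip_force: 40.0
```

carry_out --commands '[[[-0.0283, 0.0376, 0], 0, 0], [[-0.0283, 0.0376, 0], 0, 0], [[-0.0283, 0.0376, 0], 0, 0], [[-0.0283, 0.0376, 0], 0, 0], [[-0.0283, 0.0376, 0], 0, 0], [[-0.0283, 0.0376, 0], 0, 0], [[-0.0283, 0.0378, 0], 0, 0], [[0, 0, 0], -0.1283, 0], [[0, 0, 0], -0.1283, 0], [[0, 0, 0], -0.1283, 0], [[0, 0, 0], 0, 0], [[0, 0, 0], 0, 0]]'

```text
time: 30.8
tool_pos: [0.4549, -0.3506, 0.1538]
tool_rot: [-3.139, 0.001, 0.435]
contact_force: [0.0, -0.9, -2.0]
opening: 0.0249
grip_force: 40.0
```

```bash
python3 - <<'E'
from h import *
s=robot.observe();T=toolT(s);w=robot.read_camera('wrist');Ti=np.linalg.inv(T)
print(s['time'],s['tool_pos'],s['tool_rot'],s['contact_force'],s['opening'])
d=np.array([.4545,-.3509,.0463])-s['tool_pos'];print('tool shift',T[:3,:3].T@d)
c=cv2.resize(w['pixels'][80:360,150:490],(680,560),interpolation=cv2.INTER_CUBIC)
cv2.imwrite('pics/c8.png',c[:,:,::-1])
E
```

```text
30.8 [ 0.45491482 -0.35057393  0.15383689] [-3.13946780e+00  7.41682316e-04  4.35164144e-01] [ 0.04376418 -0.86097154 -2.01857596] 0.024865042697660288
tool shift [-0.00043386  0.00034931  0.10753674]
```

View pics/c8.png

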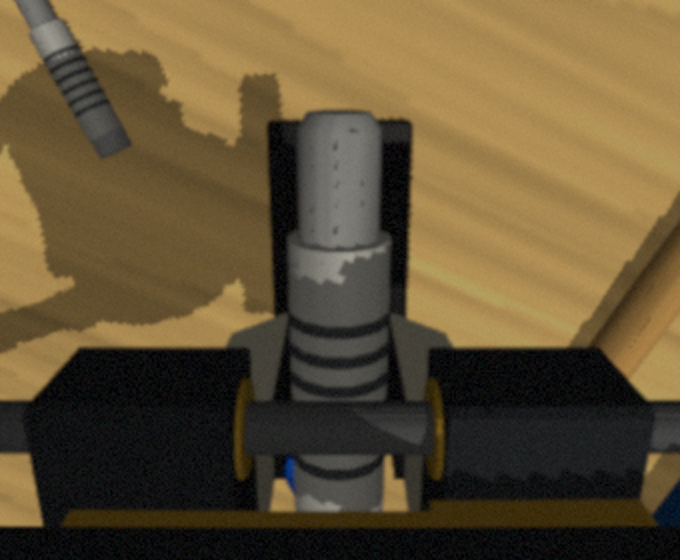

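The gauge hangs straight over the rest, go shoulder at (340,240) and rest edges at columns 270 to 410. Lowering it.

carry_out --commands '[[[-0.0004, 0.0003, 0.03], 0, 0], [[0, 0, 0.03], 0, 0], [[0, 0, 0.025], 0, 0], [[0, 0, 0.013], 0, 0], [[0, 0, 0.006], 0, 0], [[0, 0, 0.003], 0, 0], [[0, 0, 0], 0, 0]]'

```text
time: 31.72
tool_pos: [0.4554, -0.3517, 0.0484]
tool_rot: [3.141, -0.0, 0.437]
contact_force: [-0.7, -0.4, -1.9]
opening: 0.0249
grip_force: 40.0
```

carry_out --commands '[[[-0.0005, 0, 0.001], 0, 0], [[0, 0, 0.001], 0, 0], [[0, 0, 0], 0, 0]]'

```text
time: 32.1
tool_pos: [0.455, -0.3519, 0.0474]
tool_rot: [3.14, -0.001, 0.438]
contact_force: [-3.2, 1.7, 6.7]
opening: 0.0251
grip_force: 40.0
```

carry_out --commands '[[[0, 0, 0], 0, 0.36], [[0, 0, 0], 0, 0.4], [[0, 0, 0], 0, 0.7], [[0, 0, 0], 0, 0.7], [[0, 0, -0.03], 0, 0.8], [[0, 0, -0.05], 0, 1], [[0, 0, -0.05], 0, 1], [[0, 0, -0.05], 0, 1], [[0.02, 0, -0.02], 0, 1], [[0, 0, 0], 0, 1]]'

```text
time: 33.35
tool_pos: [0.4738, -0.3432, 0.2474]
tool_rot: [3.138, -0.002, 0.439]
contact_force: [1.1, -0.1, -0.3]
opening: 0.0918
grip_force: 0.0
```

```bash
python3 - <<'E'
from h import *
s=robot.observe();T=toolT(s);w=robot.read_camera('wrist')
print(s['time'],s['tool_pos'],s['tool_rot'],s['contact_force'],s['opening'])
for k in('gauge_mid','go_shoulder','nogo_face'):
    for a in robot.tip_of(w,k)[:3]: print(k,np.round(a['at']),round(a['p'],2),np.round(atz(w,a['at'],.048,T),4))
d=np.array([.527,.198,.058])-s['tool_pos'];print(d)
b=robot.read_camera('side');cb=cv2.resize(b['pixels'][150:330,250:400],(467,560),interpolation=cv2.INTER_CUBIC)
c=cv2.resize(w['pixels'][100:300,220:330+0],(308,560),interpolation=cv2.INTER_CUBIC)
c=cv2.resize(w['pixels'][100:300,260:379],(333,560),interpolation=cv2.INTER_CUBIC)
cv2.imwrite('pics/c9.png',np.hstack([c,cb])[:,:,::-1])
E
```

```text
33.35 [ 0.47383432 -0.34320751  0.24736263] [ 3.13824773e+00 -1.54501088e-03  4.38971260e-01] [ 1.07738969 -0.05047515 -0.30814075] 0.09184325207659297
gauge_mid [317. 198.] 0.84 [ 0.456  -0.3502  0.048 ]
gauge_mid [221. 136.] 0.68 [ 0.476  -0.2219  0.048 ]
gauge_mid [316. 304.] 0.66 [ 0.3199 -0.4111  0.048 ]
go_shoulder [317. 170.] 0.9 [ 0.4865 -0.3359  0.048 ]
go_shoulder [208. 119.] 0.75 [ 0.4865 -0.2018  0.048 ]
go_shoulder [320. 328.] 0.75 [ 0.2869 -0.4329  0.048 ]
nogo_face [317. 240.] 0.95 [ 0.4058 -0.3729  0.048 ]
nogo_face [232. 162.] 0.9 [ 0.4529 -0.2435  0.048 ]
nogo_face [299. 276.] 0.79 [ 0.3488 -0.3737  0.048 ]
[ 0.05316568  0.54120751 -0.18936263]
```

View pics/c9.png

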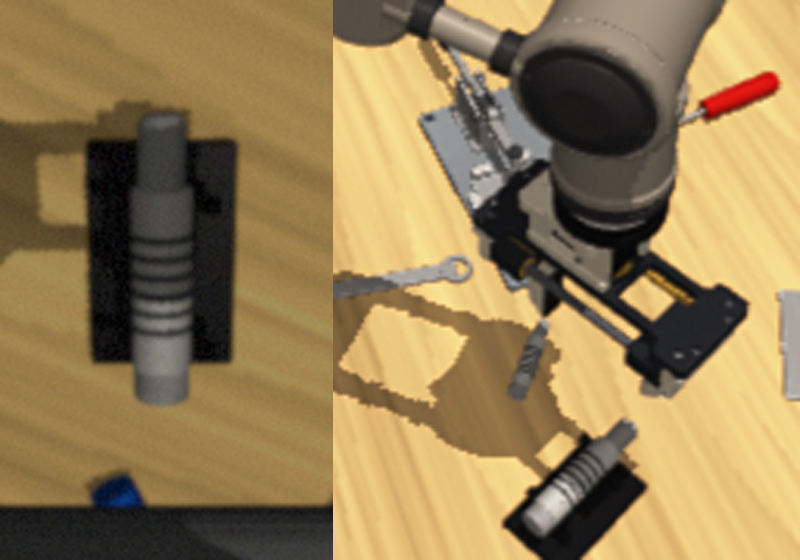

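The gauge lies in the rest as before: tip at (162,120), no-go end at (162,395). Going to the lever.

carry_out --commands '[[[0.0253, -0.0425, 0], 0, 1], [[0.0253, -0.0425, 0], 0, 1], [[0.0253, -0.0425, 0], 0, 1], [[0.0253, -0.0425, 0], 0, 1], [[0.0253, -0.0425, 0], 0, 1], [[0.0253, -0.0425, 0], 0, 1], [[0.0253, -0.0425, 0], 0, 1], [[0.0253, -0.0425, 0], 0, 1], [[0.0253, -0.0425, 0], 0, 1], [[0.0253, -0.0425, 0], 0, 1], [[0.0253, -0.0425, 0], 0, 1], [[0, 0, 0], -0.17, 0.7], [[0, 0, 0], -0.17, 0.6], [[0, 0, 0], -0.17, 0.5], [[0, 0, 0], -0.17, 0.5], [[0, 0, 0], -0.17, 0.5], [[0, 0, 0], -0.17, 0.5], [[0, 0, 0], -0.165, 0.5], [[0, 0, 0], 0, 0.5], [[0, 0, 0], 0, 0.5]]'

```text
time: 36.1
tool_pos: [0.5266, 0.198, 0.2454]
tool_rot: [-3.141, 0.0, 1.619]
contact_force: [0.1, -0.4, -0.4]
opening: 0.0458
grip_force: 0.0
```

```bash
python3 - <<'E'
from h import *
s=robot.observe();T=toolT(s);w=robot.read_camera('wrist')
print(s['time'],s['tool_pos'],s['tool_rot'])
d=np.array([.5265,.2,.0575])-s['tool_pos'];print('shift',T[:3,:3].T@d)
for k,z in dict(handle_grip=.06,clamp_pivot=.06,clamp_arm=.055,bracket=.012).items():
    for a in robot.tip_of(w,k)[:2]: print(k,np.round(a['at']),round(a['p'],2),np.round(atz(w,a['at'],z,T),4))
E
```

```text
36.1 [0.5266086  0.19795802 0.24542483] [-3.14071624e+00  1.20400732e-04  1.61917228e+00]
shift [2.06746709e-03 1.54976489e-04 1.87924521e-01]
handle_grip [318. 181.] 0.83 [0.5244 0.2026 0.06  ]
clamp_pivot [321. 257.] 0.95 [0.532  0.1074 0.06  ]
bracket [311. 333.] 0.78 [ 0.525  -0.0504  0.012 ]
```

carry_out --commands '[[[0.0035, -0.001, 0.05], 0, 0.5], [[0, 0, 0.05], 0, 0.5], [[0, 0, 0.05], 0, 0.5], [[0, 0, 0.0375], 0, 0.5], [[0, 0, 0], 0, 0.5], [[0, 0, 0], 0, 0], [[0, 0, 0], 0, 0], [[0, 0, 0], 0, 0], [[0, 0, 0], 0, 0]]' --newtons 20

```text
time: 37.48
tool_pos: [0.5255, 0.2018, 0.0597]
tool_rot: [3.141, -0.0, 1.622]
contact_force: [-2.4, -0.7, 7.5]
opening: 0.0177
grip_force: 20.0
```

carry_out --commands '[[[-0.0011, 0, -0.0142], 0, 0], [[-0.0031, 0, -0.0139], 0, 0], [[-0.0053, 0, -0.0132], 0, 0], [[-0.0071, 0, -0.0123], 0, 0], [[-0.0089, 0, -0.0112], 0, 0], [[-0.0104, 0, -0.0096], 0, 0], [[-0.0118, 0, -0.008], 0, 0], [[-0.0129, 0, -0.0061], 0, 0], [[-0.006, 0, -0.002], 0, 0], [[0, 0, 0], 0, 0]]'

```text
time: 38.72
tool_pos: [0.5282, 0.1346, 0.1503]
tool_rot: [-3.141, -0.001, 1.622]
contact_force: [-4.7, 2.5, 3.6]
opening: 0.0176
grip_force: 20.0
```

carry_out --commands '[[[-0.006, 0, -0.002], 0, 0], [[-0.004, 0, -0.001], 0, 0], [[0, 0, 0], 0, 0]]'

```text
time: 39.1
tool_pos: [0.5284, 0.1291, 0.1517]
tool_rot: [-3.14, -0.008, 1.623]
contact_force: [-0.8, 23.4, -9.7]
opening: 0.0177
grip_force: 19.9
```

carry_out --commands '[[[0, 0, 0], 0, 0.5], [[0, 0, 0], 0, 0.5], [[0, 0, 0], 0, 0.5], [[0, 0, -0.045], 0, 0.5], [[0, 0, -0.035], 0, 0.3], [[0.035, 0, 0], 0, 0], [[0.03, 0, 0], 0, 0], [[0, 0, 0], 0, 0], [[0, 0, 0.045], 0, 0], [[0, 0, 0.025], 0, 0], [[-0.01, 0, 0], 0, 0], [[-0.01, 0, 0], 0, 0], [[-0.004, 0, 0], 0, 0], [[0, 0, 0], 0, 0]]'

```text
time: 40.85
tool_pos: [0.528, 0.1679, 0.1634]
tool_rot: [3.139, -0.005, 1.621]
contact_force: [-0.4, 12.4, -3.0]
opening: 0.0005
grip_force: 6.1
```

The push meets a firm stop where a fully open lever should be. Retreating for a final check.

carry_out --commands '[[[0.03, 0, 0], 0, 0], [[0.02, 0, -0.05], 0, 0], [[0, 0, -0.06], 0, 0.5], [[0.04, 0, -0.02], 0, 0.5], [[0.04, 0, 0], 0, 0.5], [[0.04, 0, 0], 0, 0.5], [[0, 0, 0], 0, 0.5], [[0, 0, 0], 0, 0.5]]'

```text
time: 41.85
tool_pos: [0.5189, 0.335, 0.2928]
tool_rot: [3.14, 0.0, 1.622]
contact_force: [-0.2, 0.0, -0.7]
opening: 0.0456
grip_force: 0.0
```

```bash
python3 - <<'E'
from h import *
s=robot.observe();print(s['time'],s['tool_pos'],s['contact_force'])
a=robot.read_camera('scene');b=robot.read_camera('side')
for k in('handle_grip','bore','bracket','gauge_mid'):
  for n,p in(('scene',a),('side',b)): print(n,k,[(x['at'],round(x['p'],2)) for x in robot.tip_of(p,k)[:2]])
for n,p in(('scene',a),('side',b)):
  o=cv2.imread('pics/%s0.png'%n)[:,:,::-1]; print(n)
A=np.hstack([cv2.resize(x[130:330,230:430],(400,400),interpolation=cv2.INTER_CUBIC) for x in (cv2.imread('pics/side0.png')[:,:,::-1],b['pixels'])])
cv2.imwrite('pics/c10.png',A[:,:,::-1])
E
```

```text
41.85 [0.51894966 0.33497842 0.29283204] [-0.23375304  0.00248584 -0.74031093]
scene handle_grip [([355.9, 193.8], 0.69)]
side handle_grip [([308.5, 218.8], 0.65), ([291.5, 151.8], 0.56)]
scene bore [([295.1, 209.3], 0.68)]
side bore [([324.3, 212.6], 0.7), ([407.1, 259.6], 0.55)]
scene bracket [([303.7, 212.9], 0.72)]
side bracket [([310.5, 218.5], 0.94)]
scene gauge_mid [([224.2, 154.0], 0.53), ([228.3, 178.8], 0.45)]
side gauge_mid [([328.0, 304.6], 0.98), ([277.1, 360.9], 0.76)]
scene
side
```

View pics/c10.png

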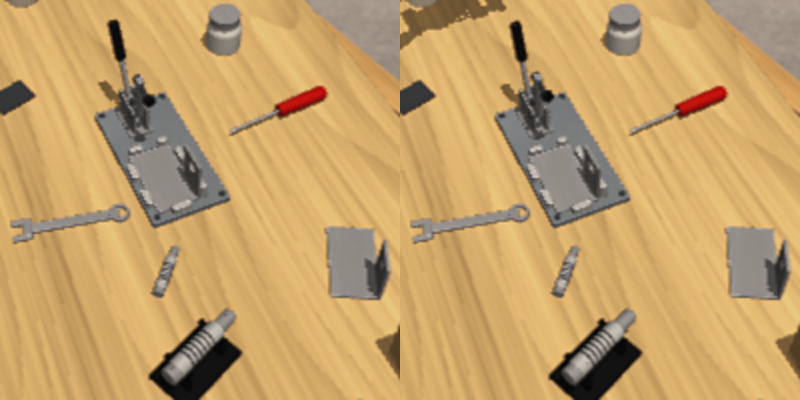

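The before and after views match: lever fully open at (518,40), bracket seated, gauge in its rest at (597,350), bystanders where they were.

```bash
python3 -c "
from cell import robot
print(robot.hand_in())"
```

```text
the job is handed in; nothing more can be done
None
```

The job is done and handed in at about 42 s: the clamp was locked, the go end went in to its shoulder (13.7 N, firm stop), the no-go end was refused at about 12 N from the flange's far side, the gauge is back in its rest, the clamp is fully open, and the bracket is seated with nothing else on the bench disturbed.

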